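# Lock the grit stone onto its sharpening stand

## Task

Take the white grit stone on its steel keyhole plate and mount it on the sloping pine sharpening stand: slip the round hole over the brass stud's head until the plate lies flat on the board, then slide it down the slope until the slot is fully home behind the head, and let go. Feel your way and be gentle: do not force the plate against the stand or stud, and leave the carabiner, the green chock and the copper rivet setter where they are.

Things in the scene. Friction and masses are not known exactly. Their poses are not given: they have to be found in the camera images.
- hone_stone (a point): Centre of the white ceramic stone, a bar 70 (x) x 26 (y) x 26 (z) mm bonded on a loose steel plate; grasp across y. Axes: x along the plate from stone to keyhole end, z up out of it. The plate (48 mm wide, 11 mm past the stone each side) has its top face 13 mm and underside 17 mm below this point and spans x = -39 to +101 mm. The stone's side nearest the hole ends at x = +35 mm.
- hone_hole (a point): Centre of the keyhole's round hole (22 mm across) at the plate's underside, 53 mm along +x from the stone's centre; same axes. A 12 mm wide slot runs on from it along +x. Beside the slot the plate's top rises as a ramp, from 4 mm thick 12 mm past the hole's centre to 8 mm thick 32 mm past it: it lifts the sprung stud head, which clamps the plate.
- hone_seat (a point): Where the stud's axis sits in the slot when the plate is fully home (hard stop on the stud's neck), at the plate's underside, 24 mm along +x from hone_hole; same axes. Sliding there takes about 5 to 15 N.
- stand_mark (a point): Point on the stand's sloping face at the right-hand (-y) end of the stud's cross slot. Axes: x straight up the slope, y level across, z square out of the face. The stud stands along z at x = 0 and y somewhere from +4 to +26 mm: its y is not given, see or feel for it. To mount: plate x along this x, hole over the head down to the face, then slide 24 mm along -x until hone_seat is at x = 0.
- hone: Stone and keyhole plate, one loose piece of 0.2 to 0.45 kg that starts flat with the stone up. Steel plate 140 x 48 x 4 mm; origin at the middle of its underside, 31 mm along +x and 17 mm below the stone's centre, same axes; centre of mass about 12 mm along -x from it.
- stand: Fixed sharpening stand: pine board 200 x 110 x 14 mm sloping 15 degrees, face 22 mm (low edge) to 74 mm (high edge) above the shelf. Origin on the shelf under its middle, x level towards uphill, z up. Brass stud on it: neck 8 mm thick; head 18 mm across, underside 6 mm and top 11.5 mm above the face; a spring lets the head lift by up to 6 mm (3 N, then 1.5 N more per mm), it cannot sink.
- carabiner_mid (a point): Bystander: dented steel pear carabiner, about 113 x 72 mm, 11 mm thick, lying flat; the point is its middle.
- chock_mid (a point): Bystander: green aluminium chock on a swaged steel stem, 137 x 28 x 18 mm, lying flat along x; the point is near its middle.
- setter_mid (a point): Bystander: copper rivet setter standing upright, 26 mm across, 105 mm tall; the point is half-way up.
There are look-alikes about, which are no part of the job. There is more than one size of the stand; the one meant has the size given above. Leave any turquoise look-alike of the hone alone.

How it is judged:
By the outcome, as a careful person would: the job done as asked, in the order asked, and still so for the second after the job is handed in, with the robot touching nothing.
It also fails if it takes over 54 s, if anything falls off the work surface, if the arm or the gripper's body presses on something with over 40 N, if the wrist force passes 120 N, or if a joint passes its speed limit or range.

## Robot

A 6-joint arm with a two-finger parallel gripper is mounted at the origin on the work surface. World frame = base frame: x ahead of the robot, y to its left, z up, the work surface at z = 0. Lengths are in m, angles in rad, forces in N, time in s.
With the tool pointing down it reaches from about 0.35 to 0.725 m from the base axis. Payload 6 kg.
Tool frame: the origin (TCP) lies midway between the tips of the shut fingers; the grasp point (between the pads) lies 19 mm behind it; z points along the fingers, y is the direction in which the jaws open and shut (so a half turn about z gives the same grasp; the last joint's range is limited). The gripper opens to 85 mm and grips with 20 to 120 N. Pads are 22 mm wide; open, the fingers measure 114 mm over their backs; the gripper's body (76 mm by 85 mm) begins 54 mm behind the grasp point. The pads swing forward as they close: fully open they stand 13 mm farther back than shut.
Start: joints at [1.47, 0.04, 0.085, 0, -1.615, -0.334], TCP at [0.253, 0.544, 0.231] pointing down, gripper open.
Joint ranges: [-2.56, 2.56], [-1.29, 2.01], [-1.08, 1.49], [-3.29, 1.98], [-2.81, -0.18], [-2.99, 2.99]. Speed limits (rad/s): [2.57, 2.57, 3.01, 3.14, 3.14, 3.14].

## Interface

Orientations are given as a unit quaternion [x, y, z, w].
In Python, from cell import arm gives the robot as it stands.
- The arm moves only by the shell command python3 -m creep 'ROWS' [FORCE]. ROWS is a JSON object of lists of equal length, an entry for each row: "hand": the opening, from 0 (shut) to 1 (fully open); "travel": the shift along the tool's x, y, z in mm, a list of three; "spin": the turn about the tool's z in degrees. A call has 1 to 12 rows; each row is the pose to reach, as a shift and turn from the pose measured when the call began, along the tool's axes at that moment; what a row does not reach only later rows make up. A row lasts 1/12 s, in which the tool goes at most 41.7 mm and 7.16 degrees, less where a joint would pass 70% of its speed; a pose out of reach is approached as far as the arm can. A call with a gripper value outside its range is refused whole. The fingers move at their own pace and stop on an object; FORCE is the grip in N (left out, the last holds). Time passes only in rows, so rows that repeat a pose let the fingers close. It gives the time, the measured TCP pose, the force and the opening at its end, in the units of the state.
- arm.get_state(): the state, without advancing time (a new reading comes with each control period).
- arm.get_image(name): name is "scene" or "top"; returns the picture (384x512x3 uint8, red, green, blue); there is no depth.
- arm.calibration(name): a dict with "fovy" (degrees; the focal length in pixels is half the picture's height over the tangent of half this angle, whatever the lens; pixels are square), "cx", "cy" (the principal point, pixels), "dist_coeffs" ([k1, k2, p1, p2, k3] as OpenCV has them; the pictures are not rectified), "position" and "attitude" of the camera in the world. Camera axes: x right, y down, z forward; pixel columns grow to the right and rows downward; lengths in m; the calibration is good to about 2 mm. A picture is of the moment at which its call begins. calibration takes no time and is no camera call.
- arm.sign_off(): hands the job in, once; it reports no verdict.
The state is a dict: "time_s": time; "qpos": joint angles; "dq": joint speeds; "effort": joint torques, N m; "eef_pos": TCP position; "tool_rot": TCP orientation; "wrist_force": force on the tool from outside, world axes, zero at the start; "torque": the same for the moment, N m; "width": finger opening in m.
Only numpy, scipy, OpenCV 4.12 (cv2) and the standard library are available. Lean on these libraries where they do the work, as an engineer would, in place of code of your own. Each camera call takes 0.05 s, during which the arm holds its last target. There are 200 camera calls.

## Working session

There is one attempt and no reset: what is moved stays moved. The work goes in short steps, Python scripts to look and compute and a shell command to move; the robot and the scene stay as the last step left them, time stands still between calls to the robot, and variables do not carry over. Pictures are saved under pics/ and viewed, on a budget of 10 in all, crops included, one or two more only if the job needs it, and the job is handed in when it is done.

```bash
ls; mkdir -p pics
python3 - <<'E'
from cell import arm
import cv2
for n in("scene","top"):
    im=arm.get_image(n); cv2.imwrite(f"pics/{n}0.png",im[:,:,::-1]); print(n,arm.calibration(n))
print(arm.get_state())
E
```

```text
pics
scene {'fovy': 49.499171464468745, 'cx': 256.0537124086187, 'cy': 197.32218362368585, 'dist_coeffs': array([0.00060781, 0.        , 0.        , 0.        , 0.        ]), 'position': array([ 1.29797608, -0.13706351,  0.78471001]), 'attitude': array([ 0.69531599,  0.58903385, -0.26762539, -0.31297196])}
top {'fovy': 46.66299509804341, 'cx': 248.01377246662076, 'cy': 190.0992339209811, 'dist_coeffs': array([-0.0732772,  0.       ,  0.       ,  0.       ,  0.       ]), 'position': array([0.41888168, 0.01462555, 1.2854709 ]), 'attitude': array([ 0.70868554, -0.70508405,  0.01648598, -0.01869461])}
{'time_s': 0.1, 'qpos': array([ 1.46969292e+00,  4.07538263e-02,  8.38681934e-02, -3.72613345e-04,
       -1.61549301e+00, -3.33704959e-01]), 'dq': array([ 0.00128397,  0.00046574,  0.00015267,  0.00051983, -0.00073755,
        0.0001752 ]), 'effort': array([-6.02756758e-03, -3.69344366e+01,  3.48280299e+01,  6.95184052e+00,
       -4.58191673e-03,  3.27738285e-06]), 'eef_pos': array([0.25255928, 0.54392141, 0.23036116]), 'tool_rot': array([ 9.76462086e-01, -2.15687583e-01, -9.30649323e-05,  8.07410100e-04]), 'wrist_force': array([-0.43947964, -0.03435649, -0.95989864]), 'torque': array([-0.04104609,  0.03417497,  0.01236427]), 'width': 0.08568597908878108}
```

View pics/scene0.png

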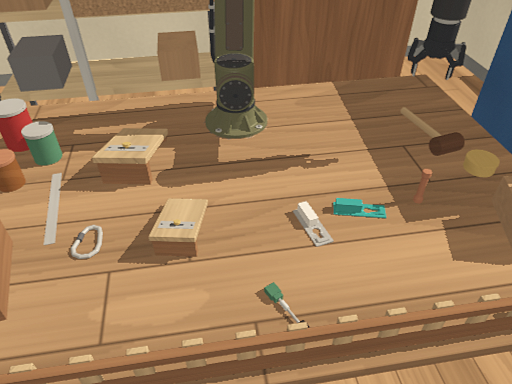

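View pics/top0.png

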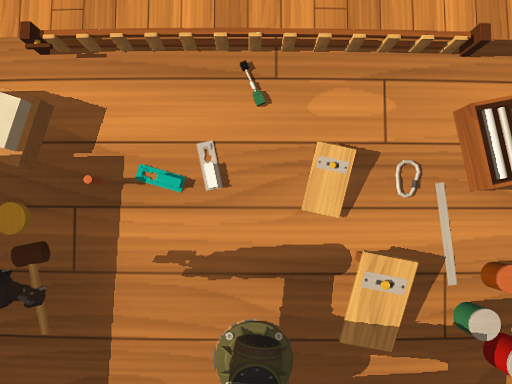

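The scene picture and top picture show two stands. In the top view one is at (329,178), about 110 mm wide, and a bigger one is at (380,300). The white hone is at (208,165) and the turquoise look-alike at (160,178). Next I'll view close crops.

```bash
cat > h.py <<'E'
import numpy as np,cv2
from cell import arm
from scipy.spatial.transform import Rotation as R
def cam(n):
    c=arm.calibration(n); f=192/np.tan(np.radians(c["fovy"]/2))
    return np.array([[f,0,c["cx"]],[0,f,c["cy"]],[0,0,1]]),c["dist_coeffs"],np.array(c["position"]),R.from_quat(c["attitude"]).as_matrix()
def ray(n,uv):
    K,d,p,M=cam(n); q=cv2.undistortPoints(np.float64(uv).reshape(-1,1,2),K,d)[:,0]
    return p,np.c_[q,np.ones(len(q))]@M.T
def plane(n,uv,z):
    p,v=ray(n,uv); return p+v*((np.atleast_1d(z)-p[2])/v[:,2])[:,None]
def tri(uv1,uv2,n1="top",n2="scene"):
    p,a=ray(n1,uv1);q,b=ray(n2,uv2);out=[]
    for x,y in zip(a,b):
        s=np.linalg.lstsq(np.c_[x,-y],q-p,rcond=None)[0]; A,B=p+s[0]*x,q+s[1]*y
        out.append([*((A+B)/2),np.linalg.norm(A-B)])
    return np.array(out)
def proj(n,P):
    K,d,p,M=cam(n); return cv2.projectPoints(np.float64(P).reshape(-1,1,3),cv2.Rodrigues(M.T)[0],-M.T@p,K,d)[0][:,0]
def crop(n,im,x,y,w,h,s):
    return cv2.resize(im[y:y+h,x:x+w],None,fx=s,fy=s,interpolation=cv2.INTER_CUBIC)
E
python3 - <<'E'
import cv2,numpy as np
from h import *
t=cv2.imread("pics/top0.png");s=cv2.imread("pics/scene0.png")
a=crop(0,t,190,135,38,60,10)[:600]; b=crop(0,t,297,135,68,86,6)[:600]
a=np.vstack([a]);b=cv2.copyMakeBorder(b,0,max(0,600-b.shape[0]),0,0,0)
cv2.imwrite("pics/c1.png",np.hstack([a,b])[:600,:800])
a=crop(0,s,290,198,46,50,8);b=crop(0,s,148,194,66,64,6);h=400
f=lambda i:cv2.copyMakeBorder(i[:h],0,max(0,h-i.shape[0]),0,0,0)
cv2.imwrite("pics/c2.png",np.hstack([f(a),f(b)]))
E
```

```text
(no output)
```

View pics/c1.png

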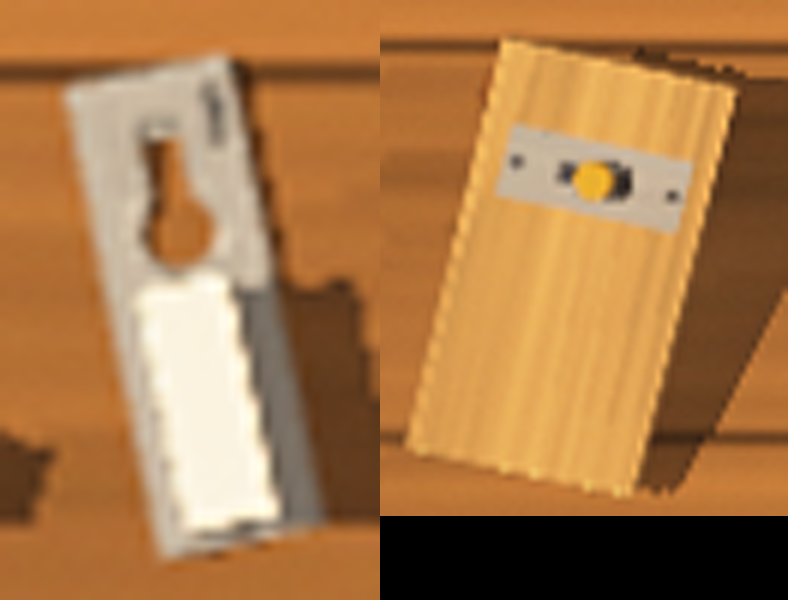

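View pics/c2.png

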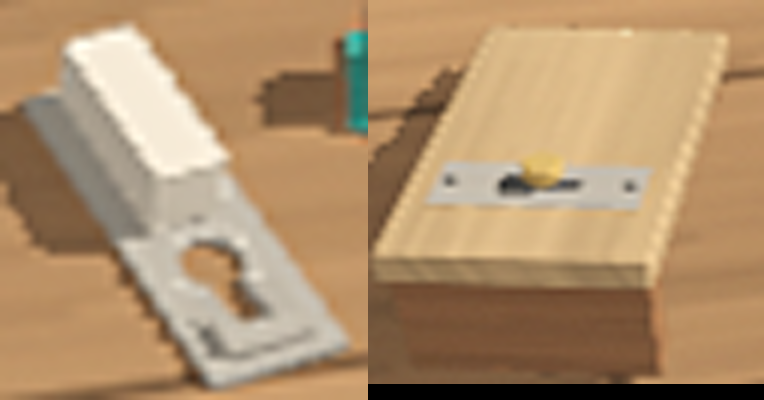

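The crops show the target stand with its brass head at crop (593,181) in the top view. The hone's hole is at crop (181,228), with the keyhole end pointing away from the robot. I'll convert these to positions and check the sizes.

Run:
```python
from h import *
np.set_printoptions(precision=4,suppress=True)
g=lambda P,ox,x,y,s:np.array([[x+(a-ox+.5)/s-.5,y+(b+.5)/s-.5] for a,b in P])
st=g([(505,40),(737,92),(632,495),(407,450),(593,181)],380,297,135,6)
ss=g([(652,268),(375,255),(493,27),(728,35),(543,168)],368,148,194,6)
print("tri HL HR LR LL stud\n",tri(st,ss))
C=plane("top",st[:4],[.074,.074,.022,.022]);print(C)
print("w",np.linalg.norm(C[0]-C[1]),np.linalg.norm(C[2]-C[3]),"l",np.linalg.norm(C[1]-C[2]),np.linalg.norm(C[0]-C[3]))
cs=plane("scene",ss[:4],[.074,.074,.022,.022]);print(cs)
ht=g([(65,92),(232,55),(325,525),(165,560),(181,228)],0,190,135,10)
H=plane("top",ht,[.008,.008,.004,.004,.004]);print("hone\n",H)
hs=g([(215,385),(350,345),(213,265)],0,290,198,8)
print("scene end L,R,hole",plane("scene",hs,[.008,.008,.004]))
m=(H[0]+H[1])/2-(H[2]+H[3])/2;print("yaw hone",np.degrees(np.arctan2(m[1],m[0])),np.linalg.norm(m))
for D in(C,cs):
    m=(D[0]+D[1])/2-(D[2]+D[3])/2;print("yaw stand",np.degrees(np.arctan2(m[1],m[0])))
# stone top mask
im=cv2.imread("pics/top0.png");M=((im.min(2)>195)).astype(np.uint8);M[:, :185]=0;M[:,230:]=0;M[:130]=0;M[200:]=0
n,l,s,c=cv2.connectedComponentsWithStats(M);k=1+s[1:,4].argmax();print(s[k],plane("top",[c[k]],.030))
ys,xs=np.where(l==k);r=cv2.minAreaRect(np.float32(np.c_[xs,ys]));print(r)
# brass
hs=cv2.cvtColor(im,cv2.COLOR_BGR2HSV);B=((hs[...,1]>200)&(hs[...,2]>200)).astype(np.uint8);B[:150]=0;B[185:]=0;B[:,:318]=0;B[:,345:]=0
print(B.sum(),np.argwhere(B).mean(0)[::-1])
```

```text
tri HL HR LR LL stud
 [[ 0.6152 -0.1719  0.0695  0.0002]
 [ 0.5917 -0.2785  0.071   0.0003]
 [ 0.4064 -0.2385  0.0227  0.0005]
 [ 0.4272 -0.1321  0.0203  0.0006]
 [ 0.5505 -0.2126  0.0678  0.0003]]
[[ 0.6145 -0.1713  0.074 ]
 [ 0.5913 -0.2779  0.074 ]
 [ 0.4063 -0.239   0.022 ]
 [ 0.4272 -0.1322  0.022 ]]
w 0.10910585001473828 0.10882226082752071 l 0.19604219697539665 0.19826907524583703
[[ 0.6196 -0.1716  0.074 ]
 [ 0.5947 -0.2778  0.074 ]
 [ 0.4056 -0.2384  0.022 ]
 [ 0.4293 -0.1318  0.022 ]]
hone
 [[0.6161 0.1699 0.008 ]
 [0.627  0.1216 0.008 ]
 [0.4911 0.0937 0.004 ]
 [0.4808 0.1398 0.004 ]
 [0.5771 0.1362 0.004 ]]
scene end L,R,hole [[0.6322 0.1226 0.008 ]
 [0.6229 0.169  0.008 ]
 [0.5782 0.1373 0.004 ]]
yaw hone 12.05257083518545 0.1387007164292371
yaw stand -11.852448418321291
yaw stand -11.796235163477721
[204 162  13  26 209] [[0.524  0.1268 0.03  ]]
((210.01925659179688, 174.5961456298828), (24.710630416870117, 9.217458724975586), 78.69007110595703)
18 [332.2222 164.3889]
```

```bash
cat >> h.py <<'E'
def plan(P,yaw):
    s=arm.get_state();M=R.from_quat(s["tool_rot"]).as_matrix();y=np.degrees(np.arctan2(M[1,0],M[0,0]))
    sp=-(((yaw-y)+180)%360-180)
    print("t",round(s["time_s"],2),"pos",s["eef_pos"].round(4),"yaw",y.round(2),"F",s["wrist_force"].round(1),"w",round(s["width"],4),"| travel",(M.T@(np.array(P)-s["eef_pos"])*1e3).round(1),"spin",round(sp,2))
E
python3 - <<'E'
from h import *
plan([.524,.1255,.200],12.05)
print(plane("setter" and "top",[(88,180)],.105), plane("top",[(332.15,164.6)],.070))
E
```

```text
t 0.1 pos [0.2526 0.5439 0.2304] yaw -24.91 F [-0.4 -0.  -1. ] w 0.0857 | travel [422.4 265.1  30.9] spin -36.96
[[0.5026716  0.44858521 0.105     ]] [[ 0.55072207 -0.21226905  0.07      ]]
```

```bash
python3 -m creep '{"hand":[1,1,1,1,1,1,1,1,1,1,1,1],"travel":[[422,265,31],[422,265,31],[422,265,31],[422,265,31],[422,265,31],[422,265,31],[422,265,31],[422,265,31],[422,265,31],[422,265,31],[422,265,31],[422,265,31]],"spin":[-37,-37,-37,-37,-37,-37,-37,-37,-37,-37,-37,-37]}'
python3 -c "
from h import *
plan([.524,.1255,.040],12.05)"
```

```text
time_s: 1.1
eef_pos: [0.5227, 0.1261, 0.1997]
tool_rot: [0.994, 0.105, -0.0, 0.001]
wrist_force: [1.0, 0.7, -0.1]
width: 0.0857
t 1.1 pos [0.5227 0.1261 0.1997] yaw 12.1 F [ 1.   0.7 -0.1] w 0.0857 | travel [  1.3   0.7 159.7] spin 0.05
```

```bash
python3 -m creep '{"hand":[1,1,1,1,1,1,1,1],"travel":[[1,0.5,40],[1,0.5,80],[1,0.5,120],[1,0.5,160],[1,0.5,180],[1,0.5,191],[1,0.5,191],[1,0.5,191]],"spin":[0,0,0,0,0,0,0,0]}' 40
python3 - <<'E'
from h import *
im=arm.get_image("scene");cv2.imwrite("pics/g1.png",crop(0,im[:,:,::-1],260,150,120,100,6))
plan([.524,.1255,.009],12.05)
E
```

```text
time_s: 1.77
eef_pos: [0.5242, 0.1257, 0.0097]
tool_rot: [0.994, 0.106, -0.0, 0.001]
wrist_force: [0.4, 0.3, 0.6]
width: 0.0856
t 1.82 pos [0.5249 0.1261 0.0107] yaw 12.13 F [-0.1 -0.4  0.3] w 0.0849 | travel [-1.   0.4  1.7] spin 0.08
```

View pics/g1.png

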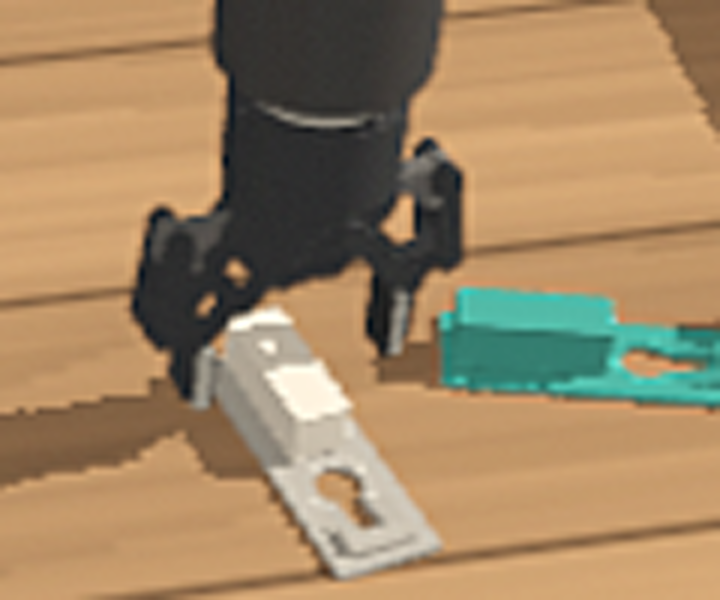

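The open jaws straddle the stone (crop about (280,360)), and the keyhole end points towards the camera. I'll close them.

```bash
python3 -m creep '{"hand":[0.35,0.3,0.25,0.2,0.2,0.2,0.1,0,0,0,0,0],"travel":[[-1,0,1],[-1,0,1],[-1,0,1],[-1,0,1],[-1,0,1],[-1,0,1],[-1,0,1],[-1,0,1],[-1,0,1],[-1,0,1],[-1,0,1],[-1,0,1]],"spin":[0,0,0,0,0,0,0,0,0,0,0,0]}' 40
python3 -c "
from h import *
plan([.524,.1255,.009],12.05)"
```

```text
time_s: 2.82
eef_pos: [0.5243, 0.1258, 0.0106]
tool_rot: [0.994, 0.106, 0.001, 0.001]
wrist_force: [0.2, -1.2, 4.9]
width: 0.0248
t 2.82 pos [0.5243 0.1258 0.0106] yaw 12.13 F [ 0.2 -1.2  4.9] w 0.0248 | travel [-0.4  0.2  1.6] spin 0.08
```

```bash
python3 -m creep '{"hand":[0,0,0,0,0,0],"travel":[[0,0,-20],[0,0,-50],[0,0,-90],[0,0,-130],[0,0,-130],[0,0,-130]],"spin":[0,0,0,0,0,0]}' 40
python3 -c "
from h import *
plan([.4264,-.1862,.12],-11.85)"
```

```text
time_s: 3.32
eef_pos: [0.5246, 0.1267, 0.1423]
tool_rot: [0.994, 0.106, 0.003, -0.001]
wrist_force: [-0.7, 0.3, -4.9]
width: 0.0253
t 3.32 pos [0.5246 0.1267 0.1423] yaw 12.13 F [-0.7  0.3 -4.9] w 0.0253 | travel [-161.9  285.3   21. ] spin 23.98
```

```bash
python3 -m creep '{"hand":[0,0,0,0,0,0,0,0,0,0,0,0],"travel":[[-10,18,0],[-26,46,0],[-46,81,0],[-66,116,0],[-86,151,0],[-106,186,0],[-126,221,10],[-142,250,16],[-154,271,21],[-162,285,21],[-162,285,21],[-162,285,21]],"spin":[1,3,6,9,12,15,18,20,22,24,24,24]}' 40
python3 - <<'E'
from h import *
im=arm.get_image("scene");cv2.imwrite("pics/t1.png",crop(0,im[:,:,::-1],110,130,130,100,6))
plan([.4264,-.1862,.066],-11.85)
E
```

```text
time_s: 4.32
eef_pos: [0.4249, -0.186, 0.1175]
tool_rot: [0.995, -0.104, 0.001, -0.002]
wrist_force: [0.5, 0.4, -4.2]
width: 0.0249
t 4.37 pos [ 0.4255 -0.1855  0.1181] yaw -11.87 F [-0.3  1.  -3.6] w 0.025 | travel [ 1.   0.7 52.1] spin -0.02
```

View pics/t1.png

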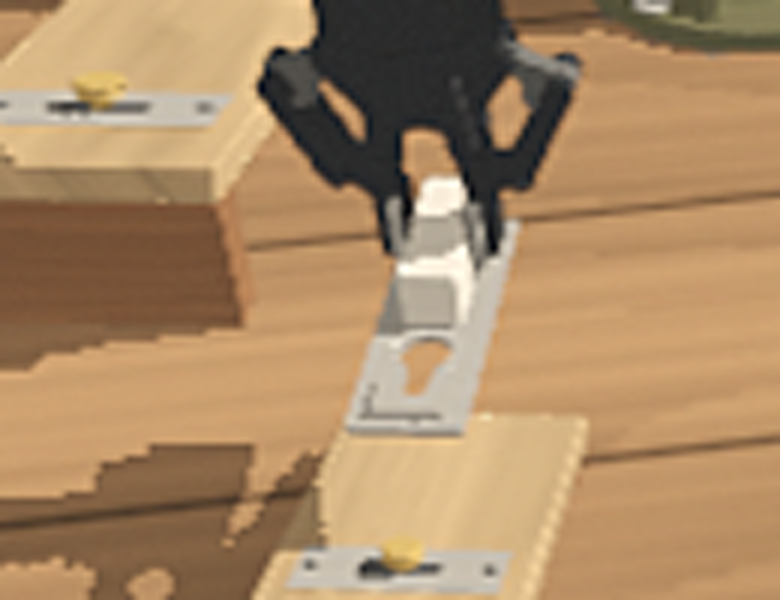

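The plate is held over the low part of the target stand (end at crop (400,430), stud at (403,553)). Next I lower it to touch the slope and let it pivot to 15° in the grip.

```bash
python3 -m creep '{"hand":[0,0,0,0,0,0,0,0],"travel":[[1,0.5,20],[1,0.5,40],[1,0.5,50],[1,0.5,54],[1,0.5,57],[1,0.5,60],[1,0.5,62],[1,0.5,62]],"spin":[0,0,0,0,0,0,0,0]}' 25
python3 -m creep '{"hand":[0,0,0,0],"travel":[[0,0,2],[0,0,4],[0,0,6],[0,0,6]],"spin":[0,0,0,0]}'
python3 -c "
from h import *
plan([.4264,-.1862,.035],-11.85)"
```

```text
time_s: 5.03
eef_pos: [0.4262, -0.1859, 0.0572]
tool_rot: [0.995, -0.103, 0.001, -0.001]
wrist_force: [-7.3, 2.2, 2.9]
width: 0.0249
time_s: 5.37
eef_pos: [0.4263, -0.1858, 0.0525]
tool_rot: [0.995, -0.102, 0.001, -0.001]
wrist_force: [-6.2, 1.3, 1.4]
width: 0.0253
t 5.37 pos [ 0.4263 -0.1858  0.0525] yaw -11.75 F [-6.2  1.3  1.4] w 0.0253 | travel [ 0.2  0.4 17.5] spin 0.1
```

```bash
python3 -m creep '{"hand":[0,0,0,0,0,0],"travel":[[0,0,3],[0,0,6],[0,0,9],[0,0,11],[0,0,13],[0,0,13]],"spin":[0,0,0,0,0,0]}'
python3 -m creep '{"hand":[0,0,0],"travel":[[0,0,1.5],[0,0,3],[0,0,3]],"spin":[0,0,0]}'
python3 -c "
from h import *
plan([.4264,-.1862,.035],-11.85)"
```

```text
time_s: 5.87
eef_pos: [0.4263, -0.1857, 0.0407]
tool_rot: [0.995, -0.102, 0.001, -0.0]
wrist_force: [-5.8, 1.0, 1.0]
width: 0.0253
time_s: 6.12
eef_pos: [0.4266, -0.1858, 0.0391]
tool_rot: [0.995, -0.101, 0.001, 0.0]
wrist_force: [-5.3, 0.4, 1.7]
width: 0.025
t 6.12 pos [ 0.4266 -0.1858  0.0391] yaw -11.65 F [-5.3  0.4  1.7] w 0.025 | travel [-0.1  0.4  4.1] spin 0.2
```

```bash
python3 -m creep '{"hand":[0,0,0,0],"travel":[[0,0,2],[0,0,4],[0,0,4],[0,0,4]],"spin":[0,0,0,0]}'
python3 -m creep '{"hand":[0,0,0,0],"travel":[[0,0,1.5],[0,0,3],[0,0,3],[0,0,3]],"spin":[0,0,0,0]}'
python3 - <<'E'
from h import *
im=arm.get_image("scene");cv2.imwrite("pics/t2.png",crop(0,im[:,:,::-1],130,150,100,100,6))
plan([.4264,-.1862,.035],-11.85)
E
```

```text
time_s: 6.45
eef_pos: [0.4269, -0.1859, 0.0367]
tool_rot: [0.995, -0.101, 0.001, 0.001]
wrist_force: [-6.1, -0.1, 1.5]
width: 0.0251
time_s: 6.78
eef_pos: [0.4274, -0.1861, 0.0361]
tool_rot: [0.995, -0.1, 0.001, 0.001]
wrist_force: [-8.5, 1.6, 6.9]
width: 0.025
t 6.83 pos [ 0.4273 -0.1861  0.0361] yaw -11.53 F [-8.3  2.5  7.3] w 0.0249 | travel [-0.9  0.3  1.1] spin 0.32
```

View pics/t2.png

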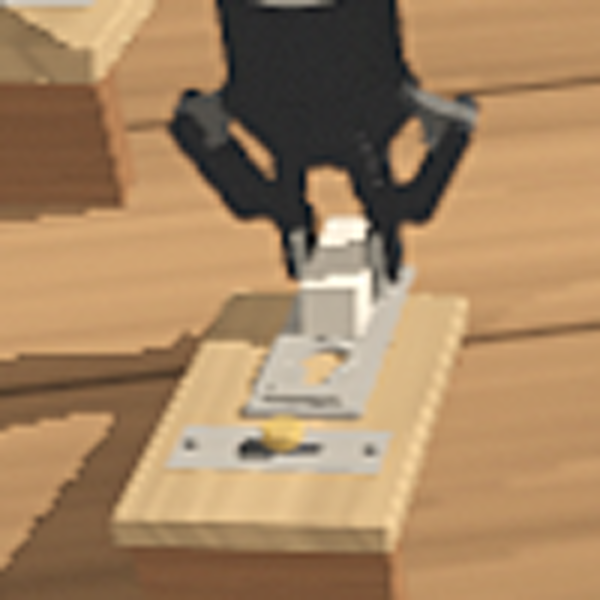

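The plate now lies flat on the slope below the stud: end edge at crop (245–360,410), head at (282,432). I'll measure the hole-to-stud offset in the stand frame from this one view.

```bash
cat >> h.py <<'E'
a=np.radians(-11.85);th=np.radians(15)
U=np.array([np.cos(a),np.sin(a),0]);Xs=U*np.cos(th)+np.array([0,0,np.sin(th)]);Ys=np.array([-np.sin(a),np.cos(a),0]);Zs=np.cross(Xs,Ys)
S=np.array([.5536,-.2129,.0590])
def slope(n,uv,d):
    p,v=ray(n,uv); d=np.atleast_1d(d)/1e3
    Q=p+v*((d-(p-S)@Zs)/(v@Zs))[:,None]; return (Q-S)@np.c_[Xs,Ys,Zs]*1e3
E
python3 - <<'E'
from h import *
np.set_printoptions(precision=1,suppress=True)
g=lambda P:np.array([[130+(a+.5)/6-.5,150+(b+.5)/6-.5] for a,b in P])
print(slope("scene",g([(282,425),(282,440),(247,406),(361,411),(326,362),(235,295),(467,300),(113,525),(385,535)]),[11.5,8.5,8,8,4,0,0,0,0]))
T=np.array([.4273,-.1861,.0361]);print("tcp in stand",(T-S)@np.c_[Xs,Ys,Zs]*1e3)
E
```

```text
[[  -2.5   -1.1   11.5]
 [   4.4    0.1    8.5]
 [ -23.6  -20.6    8. ]
 [ -22.1   27.4    8. ]
 [ -71.4    2.7    4. ]
 [-141.2  -53.7    0. ]
 [-142.3   53.5    0. ]
 [  59.   -55.     0. ]
 [  60.4   51.6    0. ]]
tcp in stand [-130.6    0.3   11.3]
```

Run:
```python
from h import *
np.set_printoptions(precision=1,suppress=True)
im=cv2.imread("pics/t2.png");h=cv2.cvtColor(im,cv2.COLOR_BGR2HSV);s=h[...,1].astype(float)
g=lambda P:np.array([[130+(a+.5)/6-.5,150+(b+.5)/6-.5] for a,b in P])
for r in range(376,410,6):
    row=s[r];lo=np.where(row[220:300]<75)[0];hi=np.where(row[320:400]<75)[0]
    l,rr=220+lo[0],320+hi[-1];q=slope("scene",g([(l,r),(rr,r)]),7);print(r,l,rr,q[:,:2].ravel(),"mid",q[:,1].mean())
B=((h[...,1]>130)&(h[...,0]>20)&(h[...,0]<32)&(h[...,2]>150));B[:405]=0;B[460:]=0;B[:,:240]=0;B[:,330:]=0
ys,xs=np.where(B);print(len(xs),xs.min(),xs.max(),ys.min(),ys.max(),xs.mean(),ys.mean())
for r in range(420,446,4):
    x=np.where(B[r])[0]; 
    if len(x):print(r,x[0],x[-1],slope("scene",g([(x[0],r),(x[-1],r)]),10)[:,1])
# steel cross plate ends
for r in (445,455):
    x=np.where(s[r,130:420]<75)[0]+130;print("bar",r,x[0],x[-1],slope("scene",g([(x[0],r),(x[-1],r)]),0)[:,:2].ravel())
```

```text
376 258 376 [-51.6 -22.4 -54.5  27.8] mid 2.6878818383659073
382 254 376 [-46.3 -22.9 -49.2  28.7] mid 2.914592585641131
388 252 374 [-41.  -22.5 -43.9  28.8] mid 3.138600170076284
394 251 370 [-35.8 -21.8 -38.6  28.1] mid 3.150551383859332
400 248 367 [-30.5 -21.9 -33.4  27.8] mid 2.9542677517256806
406 245 365 [-25.4 -22.  -28.2  27.9] mid 2.9675917089606276
111 266 296 423 440 278.4684684684685 428.6666666666667
424 267 296 [-8.1  3.7]
428 266 295 [-7.8  4. ]
432 267 271 [-6.7 -5.1]
440 285 295 [2. 6.]
bar 445 174 388 [ -3.6 -47.   -8.5  40.6]
bar 455 169 385 [  4.6 -47.   -0.4  40.8]
```

Run:
```python
from h import *
T=np.array([.4273,-.1861,.0361])
plan(T+Zs*.022,-12.0)
plan(T+Xs*.070-Ys*.0035+Zs*.022,-12.0)
plan(T+Xs*.070-Ys*.0035+Zs*.015,-12.0)
```

```text
t 6.83 pos [ 0.4273 -0.1861  0.0361] yaw -11.53 F [-8.3  2.5  7.3] w 0.0249 | travel [ -5.6   0.  -21.3] spin 0.47
t 6.83 pos [ 0.4273 -0.1861  0.0361] yaw -11.53 F [-8.3  2.5  7.3] w 0.0249 | travel [ 62.    4.  -39.2] spin 0.47
t 6.83 pos [ 0.4273 -0.1861  0.0361] yaw -11.53 F [-8.3  2.5  7.3] w 0.0249 | travel [ 63.8   4.  -32.4] spin 0.47
```

```bash
python3 -m creep '{"hand":[0,0,0,0,0,0,0,0,0,0,0,0],"travel":[[0,0,0],[-3,0,-10],[-6,0,-21],[-6,0,-24],[8,1,-26],[24,2,-30],[40,3,-35],[56,4,-39],[62,4,-39],[62,4,-39],[62,4,-39],[62,4,-39]],"spin":[0,0,0,0,0,0.5,0.5,0.5,0.5,0.5,0.5,0.5]}' 60
python3 - <<'E'
from h import *
im=arm.get_image("scene");c=crop(0,im[:,:,::-1],140,170,80,72,8);cv2.imwrite("pics/t3.png",c);cv2.imwrite("pics/raw3.png",im[:,:,::-1])
s=arm.get_state();plan(s["eef_pos"],-12)
print("tcp stand",((s["eef_pos"]-S)@np.c_[Xs,Ys,Zs]*1e3).round(1))
E
```

```text
time_s: 7.83
eef_pos: [0.4865, -0.202, 0.0749]
tool_rot: [0.994, -0.105, 0.001, 0.001]
wrist_force: [-0.2, -0.2, -3.8]
width: 0.0249
t 7.88 pos [ 0.4865 -0.202   0.0751] yaw -12.02 F [-0.7  0.4 -4.1] w 0.0248 | travel [0. 0. 0.] spin -0.02
tcp stand [-61.4  -3.1  33.1]
```

View pics/t3.png

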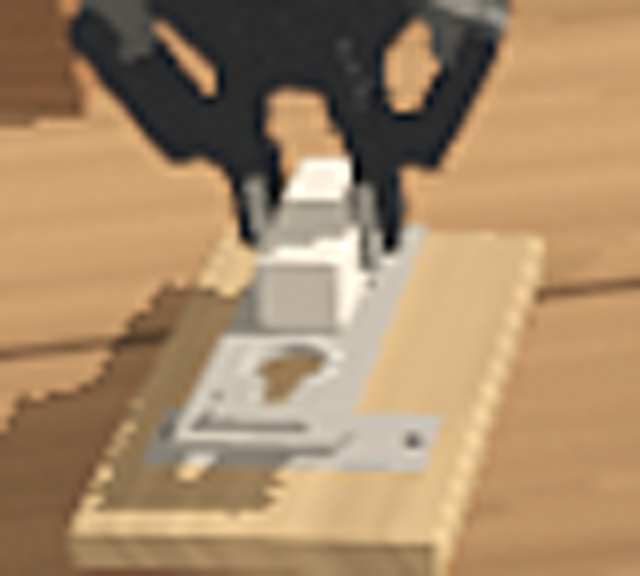

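The plate hovers above the stud: hole at crop (288,372), end edge (172–340,440), head hidden below it. I'll measure the offset at this height.

Run:
```python
from h import *
np.set_printoptions(precision=1,suppress=True)
im=cv2.imread("pics/t3.png");s=cv2.cvtColor(im,cv2.COLOR_BGR2HSV)[...,1].astype(float)
g=lambda P:np.array([[140+(a+.5)/8-.5,170+(b+.5)/8-.5] for a,b in P])
for r in range(350,412,8):
    lo=np.where(s[r,150:280]<60)[0];hi=np.where(s[r,330:420]<60)[0]
    l,rr=150+lo[0],330+hi[-1];q=slope("scene",g([(l,r),(rr,r)]),28);print(r,l,rr,q[:,:2].ravel(),"mid",q[:,1].mean())
m=(s>75).astype(np.uint8);m[:335]=0;m[410:]=0;m[:,:245]=0;m[:,340:]=0
n,L,st,c=cv2.connectedComponentsWithStats(m);print(st[1:],c[1:])
print("hole/end",slope("scene",g([(288,365),(172,436),(335,444)]),[26,30,30]))
```

```text
350 215 379 [ -7.1 -25.8 -10.   24. ] mid -0.9012899060897421
358 211 375 [ -2.1 -25.8  -4.9  23.8] mid -1.031583939678237
366 207 371 [  3.  -25.9   0.2  23.5] mid -1.1607140340722424
374 203 367 [  8.  -25.9   5.2  23.3] mid -1.288695693084188
382 199 364 [ 12.9 -25.9  10.1  23.4] mid -1.2661715640936695
390 195 363 [ 17.8 -25.9  15.   24. ] mid -0.9464079385618671
398 191 359 [ 22.7 -25.9  19.9  23.8] mid -1.0736442105059059
406 184 355 [ 27.6 -26.8  24.7  23.5] mid -1.6413030610493013
[[ 260  355   61   47 1640]] [[286.7 374.1]]
hole/end [[ -2.6  -2.5  26. ]
 [ 48.6 -25.   30. ]
 [ 50.6  23.   30. ]]
```

```bash
python3 -m creep '{"hand":[0,0,0,0,0],"travel":[[0.8,0,3],[1.6,0,6],[2.3,0,9],[2.3,0,9],[2.3,0,9]],"spin":[0,0,0,0,0]}'
python3 -m creep '{"hand":[0,0,0,0],"travel":[[0.4,0,1.5],[0.8,0,3],[0.8,0,3],[0.8,0,3]],"spin":[0,0,0,0]}'
python3 -m creep '{"hand":[0,0,0,0],"travel":[[0.4,0,1.5],[0.8,0,3],[0.8,0,3],[0.8,0,3]],"spin":[0,0,0,0]}'
python3 -c "
from h import *
s=arm.get_state();plan(s['eef_pos'],-12)
print('tcp stand',((s['eef_pos']-S)@np.c_[Xs,Ys,Zs]*1e3).round(1))"
```

```text
time_s: 8.3
eef_pos: [0.4886, -0.2025, 0.066]
tool_rot: [0.995, -0.105, 0.001, 0.001]
wrist_force: [-0.6, 0.4, -3.1]
width: 0.0247
time_s: 8.63
eef_pos: [0.4892, -0.2029, 0.0645]
tool_rot: [0.995, -0.104, 0.001, 0.002]
wrist_force: [-7.1, 2.7, 6.5]
width: 0.025
time_s: 8.97
eef_pos: [0.4894, -0.2033, 0.0631]
tool_rot: [0.995, -0.104, 0.001, 0.002]
wrist_force: [-10.5, 3.4, 8.1]
width: 0.0249
t 8.97 pos [ 0.4894 -0.2033  0.0631] yaw -11.97 F [-10.5   3.4   8.1] w 0.0249 | travel [0. 0. 0.] spin 0.03
tcp stand [-61.6  -3.8  20.7]
```

```bash
cat > st.py <<'E'
from h import *
s=arm.get_state();B=np.c_[Xs,Ys,Zs]
print("t",round(s["time_s"],2),"tcp stand",((s['eef_pos']-S)@B*1e3).round(1),"F stand",(s["wrist_force"]@B).round(1),"M stand",(s["torque"]@B).round(3),"yaw",round(np.degrees(np.arctan2(*R.from_quat(s["tool_rot"]).as_matrix()[[1,0],0])),2),s["width"].round(4))
E
python3 st.py
python3 -m creep '{"hand":[0,0,0,0],"travel":[[-1,0,-4],[-2,0,-8],[-2,0,-8],[-2,0,-8]],"spin":[0,0,0,0]}' 60 >/dev/null
python3 st.py
```

```text
Traceback (most recent call last):
  File "st.py", line 3, in <module>
    print("t",round(s["time_s"],2),"tcp stand",((s['eef_pos']-S)@B*1e3).round(1),"F stand",(s["wrist_force"]@B).round(1),"M stand",(s["torque"]@B).round(3),"yaw",round(np.degrees(np.arctan2(*R.from_quat(s["tool_rot"]).as_matrix()[[1,0],0])),2),s["width"].round(4))
                                                                                                                                                                                                                                                    ^^^^^^^^^^^^^^^^
AttributeError: 'float' object has no attribute 'round'
Traceback (most recent call last):
  File "st.py", line 3, in <module>
    print("t",round(s["time_s"],2),"tcp stand",((s['eef_pos']-S)@B*1e3).round(1),"F stand",(s["wrist_force"]@B).round(1),"M stand",(s["torque"]@B).round(3),"yaw",round(np.degrees(np.arctan2(*R.from_quat(s["tool_rot"]).as_matrix()[[1,0],0])),2),s["width"].round(4))
                                                                                                                                                                                                                                                    ^^^^^^^^^^^^^^^^
AttributeError: 'float' object has no attribute 'round'
```

Fix the script, read free, then press lightly again and read.

```bash
sed -i 's/,s\["width"\].round(4)//' st.py; python3 st.py
python3 -m creep '{"hand":[0,0,0,0,0],"travel":[[1,0,4],[1.6,0,6],[2,0,8],[2,0,8],[2,0,8]],"spin":[0,0,0,0,0]}' 60 >/dev/null
python3 st.py
python3 -c "
from h import *
im=arm.get_image('scene')[:,:,::-1];cv2.imwrite('pics/t4.png',crop(0,im,150,190,60,56,10))"
```

```text
t 9.3 tcp stand [-61.4  -3.7  28.9] F stand [-0.5 -0.4 -3.9] M stand [-0.01   0.114 -0.034] yaw -11.98
t 9.72 tcp stand [-61.4  -3.9  21.4] F stand [-4.7  1.2  5.5] M stand [ 0.58   1.657 -0.019] yaw -11.95
```

View pics/t4.png

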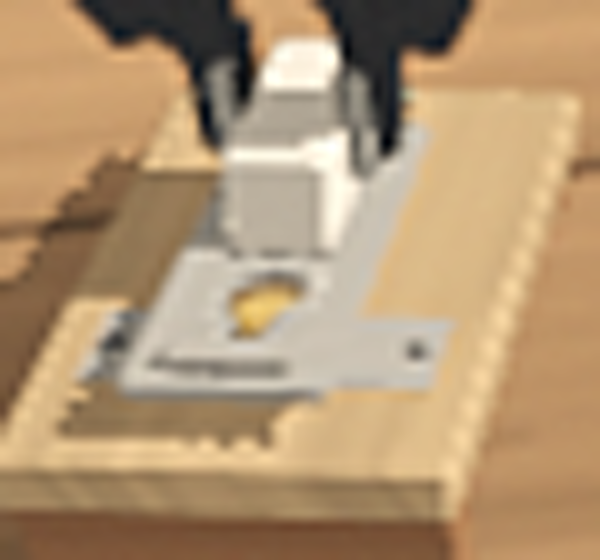

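The brass head shows through the hole at crop (230–300,285–335), towards the lower (uphill) side. The hole itself centres near (269,293), so the plate has to go further uphill. I'll put a number on it.

Run:
```python
from h import *
np.set_printoptions(precision=1,suppress=True)
im=cv2.imread("pics/t4.png");s=cv2.cvtColor(im,cv2.COLOR_BGR2HSV)[...,1].astype(float)
g=lambda P:np.array([[150+(a+.5)/10-.5,190+(b+.5)/10-.5] for a,b in P])
m=(s>120).astype(np.uint8);m[:262]=0;m[345:]=0;m[:,:215]=0;m[:,320:]=0
n,L,st,c=cv2.connectedComponentsWithStats(m);print(st[1:],c[1:])
print("hole, stud, end",slope("scene",g([(269,293),(271,314),(125,386),(320,392)]),[14.8,11.5,18.8,18.8]))
for r in range(270,315,10):
    l,rr=100+np.where(s[r,100:260]<60)[0][0],320+np.where(s[r,320:420]<60)[0][-1];q=slope("scene",g([(l,r),(rr,r)]),15);print(r,l,rr,q[:,:2].ravel(),q[:,1].mean())
```

```text
[[ 236  287   59   47 1454]] [[259.  306.7]]
hole, stud, end [[ -4.4  -1.6  14.8]
 [  0.1  -0.4  11.5]
 [ 48.2 -23.8  18.8]
 [ 48.4  22.   18.8]]
270 172 375 [-14.2 -27.9 -17.   22.1] -2.892769297646824
280 167 373 [ -9.1 -27.9 -12.   22.6] -2.6749188672761246
290 163 367 [ -4.1 -27.7  -6.9  22. ] -2.825264295727102
300 157 363 [  0.9 -28.   -1.9  22. ] -2.9739027258030237
310 133 359 [  6.1 -32.6   3.   22. ] -5.294952198077219
```

```bash
python3 -m creep '{"hand":[0,0,0,0,0,0,0],"travel":[[0,0,-2],[2.6,0,-2.8],[2.6,0,-2.8],[3,0,-1],[3.4,0,0.5],[3.7,0,2],[3.7,0,2]],"spin":[0,0,0,0,0,0,0]}' 60 >/dev/null
python3 st.py
```

```text
t 10.35 tcp stand [-58.5  -3.7  18. ] F stand [-1.   1.5 -3.9] M stand [ 0.291 -0.259 -0.045] yaw -11.95
```

Now it drops below the head top with no force: the hole is over the head. I'll continue down to the face.

```bash
for i in 1 2; do python3 -m creep '{"hand":[0,0,0,0],"travel":[[0.4,0,1.5],[0.7,0,2.5],[0.7,0,2.5],[0.7,0,2.5]],"spin":[0,0,0,0]}' 60 >/dev/null
python3 st.py; done
```

```text
t 10.68 tcp stand [-58.5  -3.7  15.2] F stand [-0.1  0.4 -4.9] M stand [ 0.22  -0.141 -0.037] yaw -11.95
t 11.02 tcp stand [-58.8  -3.8  12.5] F stand [-0.9 -0.7 -3.5] M stand [0.014 0.088 0.005] yaw -11.96
```

```bash
for i in 1 2; do python3 -m creep '{"hand":[0,0,0,0],"travel":[[0.2,0,0.7],[0.4,0,1.4],[0.4,0,1.4],[0.4,0,1.4]],"spin":[0,0,0,0]}' 60 >/dev/null
python3 st.py; done
```

```text
t 11.35 tcp stand [-58.7  -3.9  11.4] F stand [-2.6  0.6  1.3] M stand [ 0.243  1.088 -0.053] yaw -11.95
t 11.68 tcp stand [-58.7  -3.9  11.4] F stand [-5.8  2.8 10.2] M stand [ 1.013  2.973 -0.312] yaw -11.94
```

The plate is flat on the face (TCP normal offset 11.4 mm, the same as when it lay flat before). Next I slide it down the slope.

```bash
python3 -m creep '{"hand":[0,0,0,0,0,0],"travel":[[-2,0,0.5],[-4,0,1],[-6,0,1.6],[-8,0,2.1],[-10,0,2.6],[-10,0,2.6]],"spin":[0,0,0,0,0,0]}' 80 >/dev/null
python3 st.py
python3 -m creep '{"hand":[0,0,0,0,0,0],"travel":[[-1.5,0,0.4],[-3,0,0.8],[-4.5,0,1.2],[-6,0,1.6],[-6,0,1.6],[-6,0,1.6]],"spin":[0,0,0,0,0,0]}' >/dev/null
python3 st.py
```

```text
t 12.18 tcp stand [-69.2  -3.9  11.5] F stand [-0.5  1.3 -0.1] M stand [ 0.315  0.015 -0.106] yaw -11.94
t 12.68 tcp stand [-75.3  -3.8  11.5] F stand [ 2.6  1.2 -2.6] M stand [ 0.306 -0.77  -0.093] yaw -11.93
```

```bash
for i in 1 2 3; do python3 -m creep '{"hand":[0,0,0,0],"travel":[[-1,0,0.3],[-2,0,0.5],[-3,0,0.8],[-3,0,0.8]],"spin":[0,0,0,0]}' >/dev/null
python3 st.py; done
```

```text
t 13.02 tcp stand [-77.9  -3.5  11.5] F stand [ 4.1  1.7 -4.4] M stand [ 0.466 -1.394 -0.021] yaw -11.91
t 13.35 tcp stand [-80.4  -3.2  11.4] F stand [ 5.3  2.6 -3.2] M stand [ 0.55  -1.613 -0.029] yaw -11.9
t 13.68 tcp stand [-81.2  -2.8  11.5] F stand [10.3 -0.8 -7.9] M stand [-0.107 -3.543 -0.039] yaw -11.87
```

```bash
for i in 1 2; do python3 -m creep '{"hand":[0,0,0,0],"travel":[[-1,0,0.4],[-2,0,0.8],[-3,0,1.2],[-3,0,1.2]],"spin":[0,0,0,0]}' >/dev/null
python3 st.py; done
```

```text
t 14.02 tcp stand [-81.3  -2.8  11.7] F stand [12.  -2.  -7.9] M stand [-0.372 -4.013  0.022] yaw -11.85
t 14.35 tcp stand [-81.3  -2.8  11.9] F stand [12.1 -2.2 -7.3] M stand [-0.552 -4.088  0.041] yaw -11.84
```

```bash
python3 -m creep '{"hand":[0,0,0,0],"travel":[[-2,0,1],[-4,0,2],[-5,0,2.5],[-5,0,2.5]],"spin":[0,0,0,0]}' >/dev/null
python3 st.py
python3 -c "
from h import *
im=arm.get_image('scene')[:,:,::-1];cv2.imwrite('pics/t5.png',crop(0,im,140,180,70,66,9))"
```

```text
t 14.68 tcp stand [-81.5  -2.8  12.1] F stand [17.6 -2.  -7.7] M stand [-0.709 -5.507 -0.023] yaw -11.8
```

View pics/t5.png

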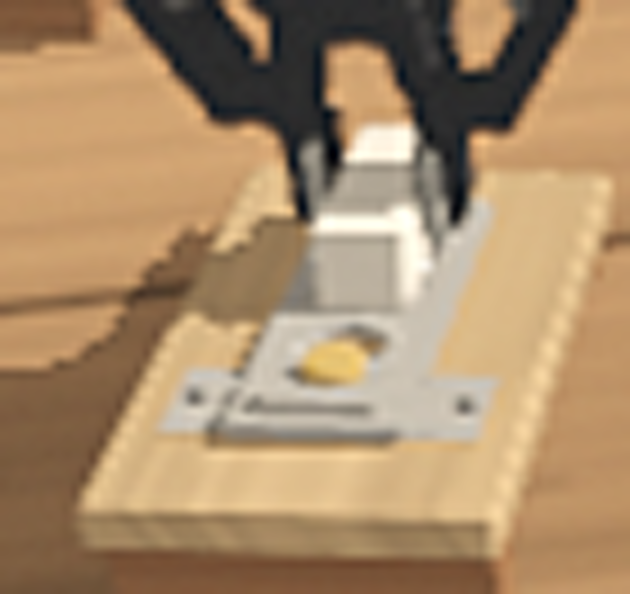

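The head (crop (337,360)) has moved from the hole into the slot. The near end edge is at about (208–395,435). I'll check that against the +24 mm expected when home.

Run:
```python
from h import *
np.set_printoptions(precision=1,suppress=True)
g=lambda P:np.array([[140+(a+.5)/9-.5,180+(b+.5)/9-.5] for a,b in P])
print("end top corners, end bottom corners, head, hole far edge, stone top near edge",slope("scene",g([(210,430),(390,432),(210,445),(395,445),(337,358),(360,326),(355,218),(360,310)]),[8,8,0,0,13.5,4,30,4]))
```

```text
end top corners, end bottom corners, head, hole far edge, stone top near edge [[ 26.3 -28.2   8. ]
 [ 24.7  19.6   8. ]
 [ 20.8 -30.3   0. ]
 [ 18.   19.1   0. ]
 [ -4.4  -0.4  13.5]
 [-39.6  -2.1   4. ]
 [-55.4  -4.9  30. ]
 [-48.8  -4.    4. ]]
```

```bash
python3 -m creep '{"hand":[0,0,0,0,0,0,0,0],"travel":[[1,0,2],[0,1.5,2],[0,-1.5,2],[-2,1,3],[-3,-1,3.5],[-4,0,3.5],[-4.5,0,3.5],[-4.5,0,3.5]],"spin":[0,0,0,0,0,0,0,0]}' >/dev/null
python3 st.py
python3 -m creep '{"hand":[0,0,0],"travel":[[0,0,0],[0,0,0],[0,0,0]],"spin":[0,0,0]}' >/dev/null
python3 st.py
```

```text
t 15.4 tcp stand [-80.9  -2.4  11.5] F stand [17.   0.6 -6. ] M stand [-0.071 -5.449 -0.111] yaw -11.75
t 15.65 tcp stand [-80.2  -2.4  11.5] F stand [ 6.9  0.9 -4.8] M stand [ 0.008 -1.731 -0.122] yaw -11.76
```

A hard stop is confirmed: two pushes of about 17 N gave no further travel. I'll press lightly home again and release there.

```bash
python3 -m creep '{"hand":[0,0,0,0.4,0.5,0.6,0.7,0.7,0.7],"travel":[[-1.5,0,0.5],[-2.5,0,0.6],[-2.5,0,0.6],[-2.5,0,0],[-2,0,0],[-1,0,-1],[0,0,-2],[0,0,-3],[0,0,-3]],"spin":[0,0,0,0,0,0,0,0,0]}' 40
python3 st.py
python3 -m creep '{"hand":[0.7,0.7,0.7,0.7,0.7,0.7,0.7,0.7,0.7,0.7],"travel":[[0,0,-15],[0,0,-40],[0,0,-70],[0,0,-100],[-30,0,-130],[-70,0,-150],[-110,0,-150],[-130,0,-150],[-130,0,-150],[-130,0,-150]],"spin":[0,0,0,0,0,0,0,0,0,0]}'
python3 - <<'E'
from h import *
im=arm.get_image('scene')[:,:,::-1];cv2.imwrite('pics/raw6.png',im);t=arm.get_image('top')[:,:,::-1];cv2.imwrite('pics/rawt6.png',t)
A=crop(0,im,145,190,66,66,6);B=crop(0,t,297,135,66,86,6)
A=cv2.copyMakeBorder(A,0,B.shape[0]-A.shape[0],0,0,0);cv2.imwrite('pics/f6.png',np.hstack([A,B]))
E
```

```text
time_s: 16.4
eef_pos: [0.4742, -0.1987, 0.0526]
tool_rot: [0.994, -0.103, 0.025, 0.004]
wrist_force: [0.4, 0.2, -0.6]
width: 0.0596
t 16.4 tcp stand [-79.5  -2.4  14.7] F stand [ 0.1  0.3 -0.7] M stand [0.03  0.08  0.033] yaw -11.77
time_s: 17.23
eef_pos: [0.3397, -0.17, 0.1968]
tool_rot: [0.994, -0.102, 0.026, 0.004]
wrist_force: [1.4, 0.1, 0.4]
width: 0.0597
```

View pics/f6.png

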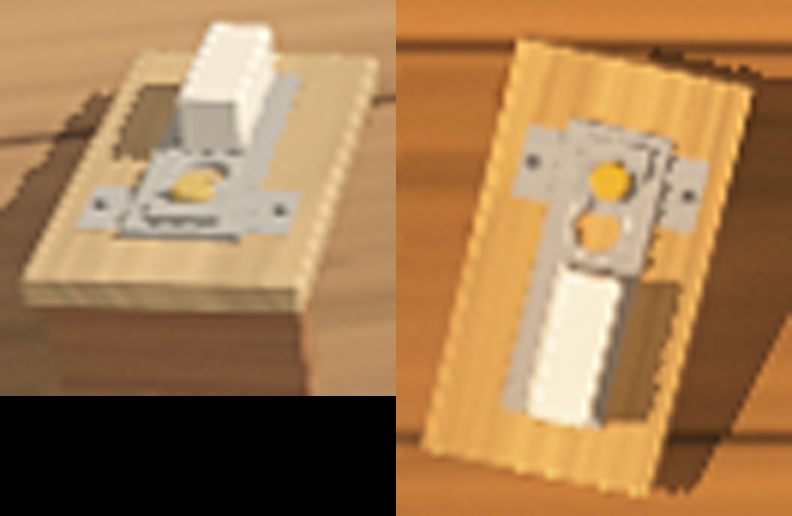

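The plate is mounted: in the top view the head is at crop (610,181) and the hole at (600,232), so the head sits in the slot. I'll measure the separation, which should be 24 mm.

```bash
python3 - <<'E'
from h import *
np.set_printoptions(precision=1,suppress=True)
im=cv2.imread("pics/f6.png");s=cv2.cvtColor(im,cv2.COLOR_BGR2HSV)[...,1].astype(float)
g=lambda P:np.array([[297+(a-396+.5)/6-.5,135+(b+.5)/6-.5] for a,b in P])
cs=[]
for (x0,x1,y0,y1) in((575,640,155,206),(565,632,206,258)):
    m=np.zeros(s.shape,np.uint8);m[y0:y1,x0:x1]=s[y0:y1,x0:x1]>100
    n,L,st,c=cv2.connectedComponentsWithStats(m);k=1+st[1:,4].argmax();cs.append(c[k]);print(st[k],c[k])
q=slope("top",g(cs),[13.5,4]);print(q,q[0]-q[1])
# plate end mid vs head; expected +24, -x end -116
print(slope("top",g([(572,118),(672,140),(505,408)]),[8,8,4])-q[0])
E
python3 st.py
```

```text
[ 588  160   46   42 1471] [610.2 180.8]
[ 573  210   48   43 1548] [596.3 230.8]
[[  0.   -0.1  13.5]
 [-25.2  -0.9   4. ]] [25.2  0.8  9.5]
[[  23.8   23.    -5.5]
 [  23.7  -23.9   -5.5]
 [-116.2   20.7   -9.5]]
t 17.33 tcp stand [-174.7   -2.   188.5] F stand [0.3 0.4 0.4] M stand [-0.015  0.117  0.036] yaw -11.76
```

```bash
python3 -c "
from cell import arm
print(arm.sign_off())"
```

```text
the job is handed in; nothing more can be done
None
```

The hone is mounted on the 110 mm wide stand with the slot home behind the stud head. The gripper is open and clear, and I handed in at about 17.3 s of the 54 s.

**How it went:** I gripped the stone across y and tilted the plate to 15° by pressing it lightly on the low part of the slope. The first try at the hole landed on top of the head at about 10 N. I lifted off, moved 3 mm uphill, and it went down freely to the face. I then slid it down the slope to a hard stop and let go.

**Last checks:**
- **Seating:** In the final top picture the plate's ends are +23.8 and −116.2 mm from the stud along the slope; home would be +24 and −116. The hole-to-head distance measured 25.2 mm against 24, which is within pixel error.
- **Sliding force:** It slid at about 3 to 5 N. Two pushes of about 17 N at the stop, slightly over the quoted 5 to 15 N, gave no further travel.
- **Disagreement:** In the scene camera, the plate and stud sat about 2 to 5 mm off from where the arm's own position put them. I aligned by what that one picture showed and by feel.
- **Bystanders:** The arm was never near the carabiner, the chock or the rivet setter, but I did not measure them again at the end.

I viewed 11 pictures, one over the budget.

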